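Zero the force gauge and clamp an oven's control module

TASK

On the repair bench of the appliance shop, first turn the bezel of the dial gauge until its red zero mark lines up with the needle. Then pump the clamp's orange trigger paddle until the jaw has closed on the white control module and the needle stands in the green band, never letting it reach the red. The clamp has no lock, so the program finishes while still holding the paddle down with the needle in the green; do not push the module or the jaw by hand, and leave the things lying around where they are.

Things in the scene. Friction and masses are not known exactly. Their poses are not given: they have to be found in the camera images.
- clamp: Bench clamp, fixed: grey base plate 330 x 100 x 12 mm (x = -65 to +265 mm), two blue cheeks (x = -23 to +27, y = +-24 mm, top 120 mm up). Origin on the bench below the trigger's pivot (axis along y, 105 mm up). +x: the way the jaw advances, to module and gauge; the paddle sticks out to -x; z up.
- gauge: Dial force gauge fixed on the clamp's base plate, same axes as the clamp: aluminium housing 50 x 46 x 62 mm, on it the round black bezel, dial facing up. Origin: centre of its underside (12 mm above the bench). A square plunger pad (32 x 32 mm) looks towards the module (-x), its face at x = -53 mm, z = 33 mm when unloaded.
- bezel_center (a point): Point on the bezel's vertical axis, 12 mm above the bezel's lower edge and 8 mm below its top: a good height to grip. The bezel is a knurled black disc 60 mm in diameter (62 over the knurls), 20 mm tall (82 to 102 mm above the bench) on a narrower neck; grip it from above at any angle.
- bezel (a joint): Angle of the bezel, rad, positive clockwise seen from above; 0 = red zero mark at the unloaded needle; range +-2.5. Starts between 0.45 and 1.35, so turn it counter-clockwise. Light friction (0.04 N m); stays where it is left. Its white scale turns along: green band 1.15 to 1.70 rad clockwise of the zero mark, red zone from 2.2 rad on.
- zero_mark (a point): The red zero mark on the rim of the bezel, 26 mm from its axis, on top.
- needle_tip (a point): Tip of the black needle of the gauge, 21 mm from the bezel's axis. Unloaded it points to the gauge's +y.
- needle (a joint): Angle of the needle, rad, clockwise from above, 0 unloaded. 200 rad per metre of plunger travel (0.2 rad per mm, 0.133 rad per N).
- plunger (a joint): How far the gauge's plunger is pushed in, m, 0 unloaded. Spring 1500 N/m: 0.006 m = 9 N (needle at 1.2 rad, in the green), 0.011 m = 16.5 N (needle at 2.2 rad, red: the hollow module would be crushed).
- module: Oven control module: hollow white plastic box 50 (x) x 60 (y) x 60 (z) mm, two steel knobs on top (to 72 mm), about 0.22 kg, loose on the base plate, 1 to 3 mm from the gauge's plunger and 17 to 43 mm from the jaw. Pushed by the jaw it slides to the plunger and is squeezed between both. Origin: centre of its underside.
- jaw: Blue moving jaw with a black rubber face, 40 wide, 46 mm tall, at the front end of the toothed steel push bar, 44 mm above the bench. Origin: middle of its back; its face is 14 mm farther along clamp +x.
- jaw_face (a point): Middle of the jaw's rubber face.
- bar (a joint): Advance of push bar and jaw, m, 0 = fully back (as at the start), up to 0.075. Stays where it is left (3 N of drag), but under load it runs back when the trigger is let up.
- trigger (a joint): Angle of the trigger, rad: 0 up (sprung), 0.4 fully down. Its pawl pushes the bar by teeth of 10 mm pitch: a full stroke moves the jaw 13 mm the first time, then 10 mm, after up to 6 mm of idle pawl travel; let it fully up to take the next tooth. Under load without a new tooth the jaw just runs back with it. 40 mm of pawl per rad: 1 mm of jaw is 2.8 mm at the paddle.
- paddle: Orange trigger paddle, 56 (x) x 36 (y) x 10 mm, 112 mm from the pivot. Up, it slopes 0.2 rad; fully pressed it is 44 mm lower and slopes 0.2 rad the other way. Pressing takes 1.5 to 3 N while the jaw runs free, 5 to 8 N with the needle in the green; hard stop at the bottom. Origin: middle of its top face.
- paddle_top (a point): Middle of the paddle's top face, where to press down: about 133 mm above the bench when up, 89 mm when fully pressed.
- jar: Small jar with a steel lid, 56 mm in diameter, 75 mm tall; bystander. Origin at its underside.
- screwdriver: Yellow-handled screwdriver lying on the bench; bystander.
- spare_knob: Spare steel oven knob, 42 mm in diameter, 22 mm tall; bystander. Origin at its underside.

How it is judged:
By the outcome, as a careful person would: the job done as asked, in the order asked, and still so for the second after the job is handed in, while the arm keeps its last pose, push and grip.
It also fails if it takes over 58 s, if anything falls off the work surface, if the arm or the gripper's body presses on something with over 40 N, if the wrist force passes 120 N, or if a joint passes its speed limit or range.

ROBOT

A 7-joint arm with a two-finger parallel gripper is mounted at the origin on the work surface. World frame = base frame: x ahead of the robot, y to its left, z up, the work surface at z = 0. Lengths are in m, angles in rad, forces in N, time in s.
With the tool pointing down it reaches from about 0.425 to 0.975 m from the base axis. Payload 16.7 kg.
Tool frame: the origin (TCP) lies midway between the tips of the shut fingers; the grasp point (between the pads) lies bot.tcp_to_grasp behind it (bot.tcp_to_grasp is the distance from the TCP to the grasp point, in m); z points along the fingers, y is the line along which they close (so a half turn about z gives the same grasp; the last joint's range is limited). The gripper opens to 85 mm and grips with 20 to 120 N. Pads are 22 mm wide; open, the fingers measure 114 mm over their backs; the gripper's body (76 mm by 85 mm) begins 54 mm behind the grasp point. The pads swing forward as they close: fully open they stand 13 mm farther back than shut.
Start: joints at [1.067, 0.426, 0.074, 1.606, -0.034, 1.111, -0.067], TCP at [0.234, -0.633, 0.231] pointing down, gripper open.
Joint ranges: [-2.85, 2.85], [-0.5, 2.14], [-1.23, 1.37], [0.21, 2.46], [-1.02, 4.16], [0.16, 2.05], [-2.73, 2.73]. Speed limits (rad/s): [1.89, 1.89, 2.39, 2.39, 3.01, 3.01, 3.01].

INTERFACE

Orientations are given as a unit quaternion [x, y, z, w].
In Python, from plant import bot gives the robot as it stands. The module is installed in compiled form; this text tells all that it offers.
- The arm moves only by the tool drive_tool, never from a script. Its argument "plan" is a list of rows, each a list of 4 numbers: the shift along the world's x, y, z in m, then the turn about the world's z in degrees. In form: [[x, y, z, turn], ...]. A call has 1 to 8 rows; each row is the pose to reach, as a shift and turn from the pose commanded when the call began; what a row does not reach only later rows make up. A row lasts 1/8 s, in which the tool goes at most 62.5 mm and 10.7 degrees, less where a joint would pass 70% of its speed; a pose out of reach is approached as far as the arm can. A call with a gripper value outside its range is refused whole. "gripper" is the closure, from 0 (fully open) to 1 (shut), set as the call begins (left out, the last holds). The fingers move at their own pace and stop on an object; "grip_force" is the grip in N (left out, the last holds). Time passes only in rows, so rows that repeat a pose let the fingers close. It gives the time, the measured TCP pose, the force, the opening and the grip force at its end, in the units of the state.
- bot.observe(): the state, without advancing time (a new reading comes with each control period).
- bot.capture(name): name is "side" or "top"; returns a dict with "img" (384x512x3 uint8, red, green, blue), "fovy" (degrees; the focal length in pixels is half the picture's height over the tangent of half this angle, whatever the lens; pixels are square), "cx", "cy" (the principal point, pixels), "pose" (4x4, takes a point from camera to world coordinates). Camera axes: x right, y up, looking along -z (the intrinsics and any distortion apply to the point x, -y, -z); pixel columns grow to the right and rows downward; lengths in m; the calibration is good to about 2 mm. A picture is of the moment at which its call begins. There is no depth.
- bot.close_job(): hands the job in; it is judged then, once.
Trained networks look in a picture, given as the dict that the camera call returned (one of the last four; its "shot" number tells which), for a name from the list of things; names that differ only in an ending like _2 or _b are one class to them, and where a whole thing is asked for, a point or a joint stands for the part that bears it (a point fixed in the world has none). Each returns a list of dicts, best first, with "score" (0 to 1); they miss things now and then, are a little off and sometimes report something else, mostly with a low value. They report only what shows in the picture. A call takes as long as a camera call.
- bot.search_frame(target, picture): "box" ([left, top, right, bottom] in pixels, round what is visible of it).
- bot.spot_point(target, picture): "centre" ([column, row] in pixels: a listed point, or the origin of a listed thing).
The state is a dict: "time_s": time; "joints": joint angles; "qvel": joint speeds; "tau": joint torques, N m; "position": TCP position; "eef_rot": TCP orientation; "force": force on the tool from outside, world axes, zero at the start; "wrist_torque": the same for the moment, N m; "gripper_width": finger opening in m; "grasp_force": force on a finger pad.
Only numpy, scipy, OpenCV 4.12 (cv2) and the standard library are available. Lean on these libraries where they do the work, as an engineer would, in place of code of your own. Each camera call takes 0.05 s, during which the arm holds its last target. There are 200 camera calls.

## Working session

There is one attempt and no reset: what is moved stays moved. The work goes in short steps, Python scripts to look and compute and a tool call to move; the robot and the scene stay as the last step left them, time stands still between calls to the robot, and variables do not carry over. Pictures are saved under pics/ and viewed, at most 10 in all, crops included, and the job is handed in when it is done.

Besides the shell and the picture viewer there is one more tool, called as name(argument=value, ...), one argument or row to a line, values as JSON. drive_tool: Moves the arm, as the interface text tells. Its arguments: {"type":"object","properties":{"plan":{"type":"array","items":{"type":"array","items":{"type":"number"}}},"gripper":{"type":"number"},"grip_force":{"type":"number"}},"required":["plan"]}

```bash
mkdir -p pics; cat > h.py <<'E'
import numpy as np, cv2
from plant import bot
def ray(p,uv):
    h,w=p["img"].shape[:2]; f=h/2/np.tan(np.radians(p["fovy"])/2)
    d=np.array([(uv[0]-p["cx"])/f,-(uv[1]-p["cy"])/f,-1.]); T=np.array(p["pose"])
    return T[:3,3],T[:3,:3]@d
def at(p,uv,z):
    o,d=ray(p,uv); return o+d*(z-o[2])/d[2]
def tri(a,ua,b,ub):
    o1,d1=ray(a,ua);o2,d2=ray(b,ub)
    s=np.linalg.lstsq(np.c_[d1,-d2],o2-o1,rcond=None)[0]
    A=o1+s[0]*d1;B=o2+s[1]*d2
    return (A+B)/2,np.linalg.norm(A-B)
def save(p,n,box=None,k=1):
    im=p["img"][:,:,::-1]
    if box: im=im[box[1]:box[3],box[0]:box[2]]
    cv2.imwrite("pics/"+n,cv2.resize(im,None,fx=k,fy=k,interpolation=cv2.INTER_CUBIC))
E
python3 - <<'E'
from h import *
np.set_printoptions(precision=4,suppress=True)
a=bot.capture("side");b=bot.capture("top")
print({k:v for k,v in a.items() if k not in("img",)});print({k:v for k,v in b.items() if k!="img"})
cv2.imwrite("pics/a.png",cv2.resize(np.vstack([a["img"],b["img"]])[:,:,::-1],(400,600)) )
save(b,"top0.png",None,1.5);save(a,"side0.png",None,1.5)
for n,z in dict(bezel_center=.094,zero_mark=.102,needle_tip=.1,paddle_top=.133,jaw_face=.044,clamp=0,gauge=.012,module=.012,jar=0,spare_knob=0,screwdriver=0).items():
    A=bot.spot_point(n,a)[:1];B=bot.spot_point(n,b)[:1]
    print(n,[(x["centre"],round(x["score"],2)) for x in A+B], at(b,B[0]["centre"],z) if B else "",at(a,A[0]["centre"],z) if A else "", tri(a,A[0]["centre"],b,B[0]["centre"]) if A and B else "")
o=bot.observe();print(o["position"],o["eef_rot"],o["force"],bot.tcp_to_grasp)
E
```

```text
{'fovy': 56.74270360401274, 'cx': 257.41624485605894, 'cy': 192.20777323017495, 'pose': array([[ 0.9982,  0.0391, -0.0452,  0.4842],
       [-0.0595,  0.7236, -0.6877, -0.7499],
       [ 0.0058,  0.6891,  0.7246,  0.9047],
       [ 0.    ,  0.    ,  0.    ,  1.    ]]), 'shot': 1}
{'fovy': 52.54279715562516, 'cx': 253.8688236511305, 'cy': 186.2254556857141, 'pose': array([[ 0.0252,  0.9867, -0.1604,  0.32  ],
       [-0.9996,  0.0225, -0.0184, -0.0194],
       [-0.0145,  0.1608,  0.9869,  1.3753],
       [ 0.    ,  0.    ,  0.    ,  1.    ]]), 'shot': 2}
bezel_center [([284.2, 250.1], 0.71), ([313.9, 169.9], 0.73)] [ 0.5883 -0.1954  0.094 ] [ 0.5947 -0.2019  0.094 ] (array([ 0.5931, -0.1965,  0.0851]), np.float64(0.0057117407029635674))
zero_mark [([291.9, 256.6], 0.83), ([322.6, 163.3], 0.78)] [ 0.6098 -0.2233  0.102 ] [ 0.6118 -0.229   0.102 ] (array([ 0.6122, -0.2244,  0.0947]), np.float64(0.0015061358944742712))
needle_tip [([264.1, 214.7], 0.21), ([256.6, 183.2], 0.45)] [ 0.5377 -0.0045  0.1   ] [ 0.5486 -0.0786  0.1   ] (array([ 0.5545, -0.0033,  0.0094]), np.float64(0.002716144
[... 700 characters left out ...]
2 ] (array([ 0.6214,  0.1503, -0.3352]), np.float64(0.030292691260536724))
jar [([218.9, 142.8], 0.52), ([146.4, 226.1], 0.7)] [0.392  0.3828 0.    ] [0.4015 0.3923 0.    ] (array([0.3969, 0.3816, 0.0073]), np.float64(0.010821668467894981))
spare_knob [([291.7, 320.0], 0.6), ([257.2, 181.0], 0.74)] [ 0.5628 -0.0053  0.    ] [ 0.6028 -0.3571  0.    ] (array([ 0.7106,  0.0034, -0.8309]), np.float64(0.0022141779172380666))
screwdriver [([223.6, 362.9], 0.78), ([383.3, 226.5], 0.65)] [ 0.4109 -0.4512  0.    ] [ 0.4255 -0.4535  0.    ] (array([ 0.4182, -0.4523, -0.008 ]), np.float64(0.013861642144601756))
[ 0.2338 -0.6332  0.2313] [ 0.9844  0.1759 -0.     -0.    ] [-0.0474 -0.1102 -0.3814] 0.0187
```

View pics/top0.png

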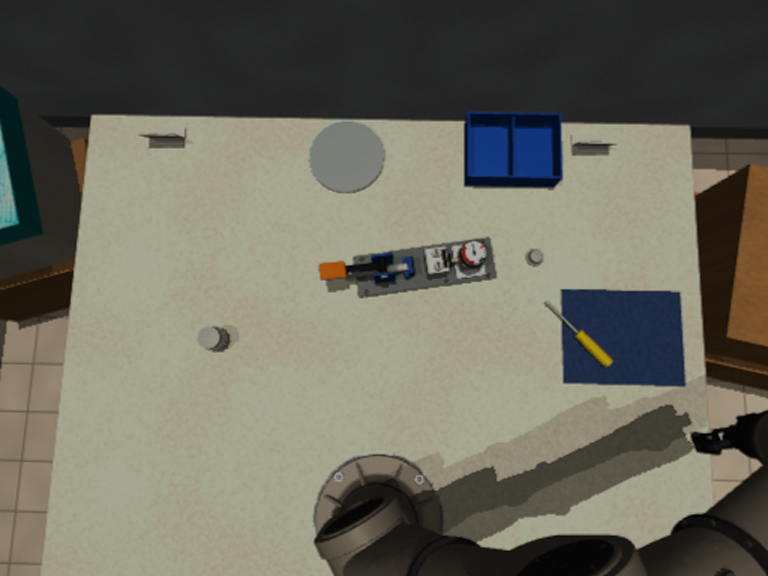

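View pics/side0.png

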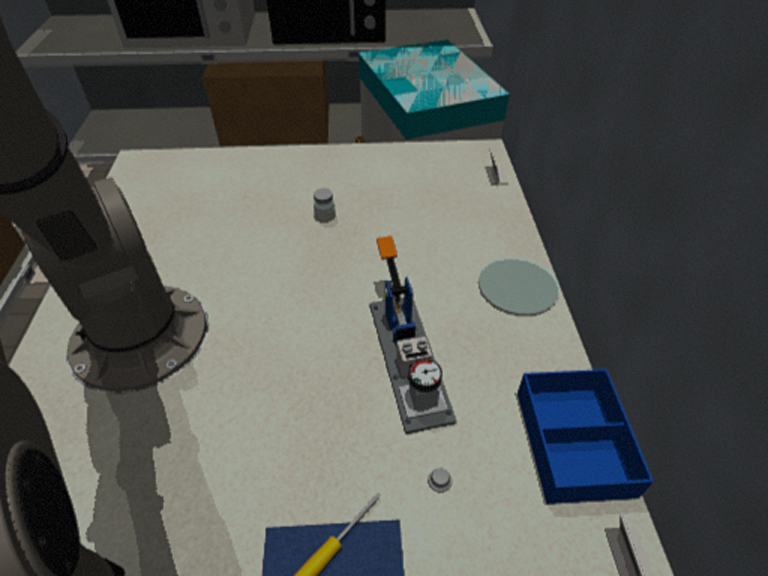

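The top view shows the clamp with its paddle at (332,270) and the bezel at (473,253). The zero mark is to the upper right of the bezel's centre. I'll zoom in on the bezel and segment colours.

```bash
cat >> h.py <<'E'
def cents(p,kind,box):
    im=p["img"]; hsv=cv2.cvtColor(im,cv2.COLOR_RGB2HSV); H,S,V=[hsv[:,:,i].astype(int) for i in range(3)]
    m={"red":((H<6)|(H>172))&(S>110)&(V>70),"orange":(H>=6)&(H<18)&(S>170)&(V>120),"green":(H>40)&(H<85)&(S>60)}[kind]
    k=np.zeros(m.shape,np.uint8);k[box[1]:box[3],box[0]:box[2]]=1
    n,l,s,c=cv2.connectedComponentsWithStats((m*k).astype(np.uint8))
    return [(int(s[i,4]),c[i].round(1).tolist()) for i in range(1,n)]
E
python3 - <<'E'
from h import *
np.set_printoptions(precision=4,suppress=True)
a=bot.capture("side");b=bot.capture("top")
B=[(a,[260,225,310,275]),(b,[290,145,340,195])]
im=np.hstack([cv2.resize(p["img"][x[1]:x[3],x[0]:x[2],::-1],(400,400),interpolation=cv2.INTER_CUBIC) for p,x in B])
cv2.imwrite("pics/bez.png",im)
for p,x in B:
    for k in("red","green"):
        for n,c in cents(p,k,x): print(k,n,c,at(p,c,.102))
for p,x in [(a,[245,150,275,180]),(b,[205,165,240,195])]:
    for n,c in cents(p,"orange",x): print("or",n,c,at(p,c,.13))
E
```

```text
red 32 [279.5, 242.4] [ 0.5835 -0.1814  0.102 ]
red 5 [289.6, 253.2] [ 0.607 -0.218  0.102]
green 1 [281.0, 235.0] [ 0.5903 -0.1565  0.102 ]
green 1 [273.0, 253.0] [ 0.5626 -0.2149  0.102 ]
green 7 [277.7, 252.9] [ 0.5752 -0.2152  0.102 ]
green 1 [290.0, 257.0] [ 0.6066 -0.2299  0.102 ]
green 1 [278.0, 258.0] [ 0.5744 -0.2313  0.102 ]
green 1 [284.0, 259.0] [ 0.59   -0.2353  0.102 ]
red 3 [322.0, 163.3] [ 0.6097 -0.2213  0.102 ]
red 31 [310.5, 170.7] [ 0.5837 -0.183   0.102 ]
green 5 [320.8, 172.8] [ 0.5773 -0.2172  0.102 ]
or 131 [257.4, 164.4] [0.5399 0.1098 0.13  ]
or 167 [221.1, 179.9] [0.5408 0.111  0.13  ]
```

View pics/bez.png

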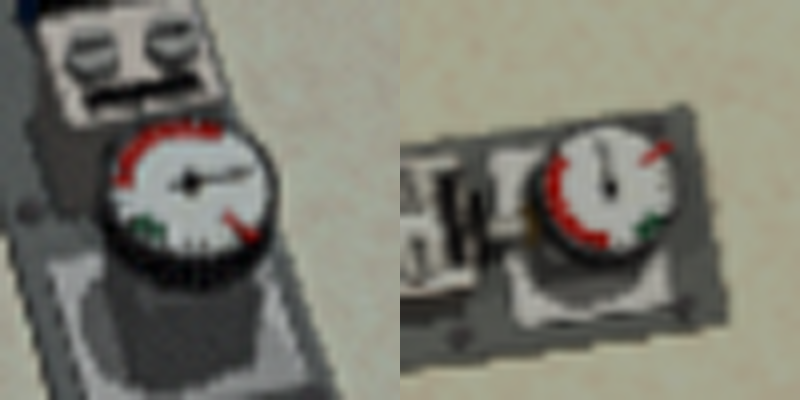

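The zoom shows the hub at about (284,247.7) in the side view and (316.3,168.5) in the top view. The zero mark is clockwise of the needle, and I'll work out the angle.

```bash
cat >> h.py <<'E'
def ang(p,hub,mark): 
    d=(at(p,mark,.102)-at(p,hub,.102))[:2]; return np.degrees(np.arctan2(d[1],d[0])),np.linalg.norm(d)
E
python3 - <<'E'
from h import *
np.set_printoptions(precision=4,suppress=True)
a=bot.capture("side");b=bot.capture("top")
ha=(283.9,247.75);hb=(316.3,168.5)
print(at(a,ha,.102),at(b,hb,.102),tri(a,ha,b,hb))
print(ang(a,ha,(290.2,253.5)),ang(b,hb,(322.1,164.1)))
print("needle",ang(a,ha,(291.1,246.5)),ang(b,hb,(315.0,162.5)))
c=(at(a,ha,.102)+at(b,hb,.102))/2
pd=np.array([.5408,.1104]); d=c[:2]-pd; print("axis",np.degrees(np.arctan2(d[1],d[0])),np.linalg.norm(d))
E
```

```text
[ 0.5937 -0.1997  0.102 ] [ 0.5916 -0.2023  0.102 ] (array([ 0.5921, -0.2018,  0.1048]), np.float64(0.002294404872723623))
(np.float64(-52.583217163497466), np.float64(0.024373080433639508)) (np.float64(-51.398784416788644), np.float64(0.024732774032444296))
needle (np.float64(8.465446496158947), np.float64(0.020257345487778373)) (np.float64(11.975455487700986), np.float64(0.0208349901473628))
axis -80.55234519864909 0.31565904510219034
```

drive_tool(
  plan=[
    [0.06,0.06,0.0,9],
    [0.12,0.12,0.0,18],
    [0.18,0.18,0,27],
    [0.24,0.24,0,36],
    [0.3,0.31,0,45],
    [0.33,0.37,0,47],
    [0.35,0.42,0,47],
    [0.357,0.435,0,47],
  ],
  gripper=0,
  grip_force=30,
)

```text
time_s: 2.4
position: [0.5575, -0.2527, 0.2315]
eef_rot: [0.833, 0.554, 0.0, 0.0]
force: [1.0, 0.1, -0.3]
gripper_width: 0.0857
grasp_force: 0.0
```

drive_tool(
  plan=[
    [0,0,0,0],
    [0,0,0,0],
  ],
)

```text
time_s: 2.65
position: [0.5563, -0.2548, 0.2312]
eef_rot: [0.833, 0.554, -0.0, 0.0]
force: [-0.5, -1.1, -0.6]
gripper_width: 0.0853
grasp_force: 0.0
```

drive_tool(
  plan=[
    [0.036,0.054,0,0],
    [0.036,0.054,-0.05,0],
    [0.036,0.054,-0.1,0],
    [0.036,0.054,-0.12,0],
    [0.036,0.054,-0.12,0],
  ],
)

```text
time_s: 3.28
position: [0.5918, -0.2014, 0.1108]
eef_rot: [0.833, 0.553, -0.001, -0.001]
force: [-0.8, -0.3, 1.4]
gripper_width: 0.0855
grasp_force: 0.0
```

```bash
python3 - <<'E'
from h import *
a=bot.capture("side");b=bot.capture("top")
im=np.hstack([cv2.resize(p["img"][y:y+80,x:x+80,::-1],(400,400),interpolation=cv2.INTER_CUBIC) for p,x,y in [(a,245,190),(b,275,130)]])
cv2.imwrite("pics/c.png",im)
o=bot.observe();print(o["position"],o["joints"])
E
```

```text
[ 0.59334395 -0.2012368   0.11299018] [ 0.43348029  0.48524434 -0.27312138  1.80632911  0.16566387  0.87030847
 -0.31420209]
```

View pics/c.png

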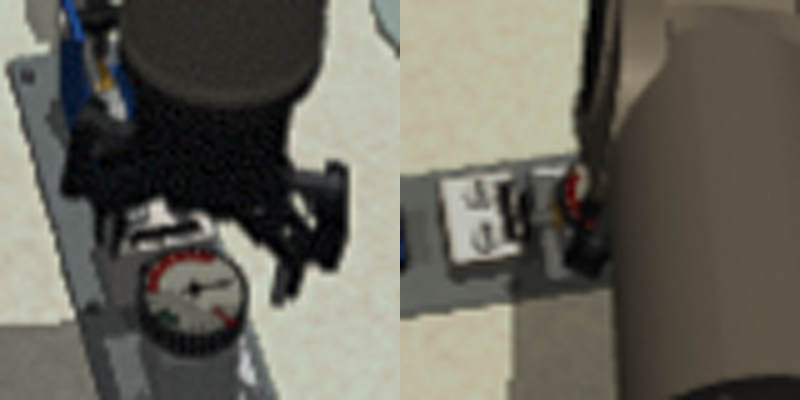

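drive_tool(
  plan=[
    [0,0,-0.02,0],
    [0,0,-0.035,0],
    [0,0,-0.042,0],
    [0,0,-0.042,0],
  ],
)

```text
time_s: 3.88
position: [0.5923, -0.2002, 0.0687]
eef_rot: [0.833, 0.554, -0.0, -0.0]
force: [1.3, -0.3, -0.4]
gripper_width: 0.0852
grasp_force: 0.0
```

drive_tool(
  plan=[
    [0,0,0,0],
    [0,0,0,0],
    [0,0,0,0],
    [0,0,0,0],
    [0,0,0,0],
    [0,0,0,0],
  ],
  gripper=1,
  grip_force=25,
)

```text
time_s: 4.62
position: [0.5919, -0.2, 0.0698]
eef_rot: [0.833, 0.554, -0.0, -0.0]
force: [-7.5, 2.9, 6.7]
gripper_width: 0.0594
grasp_force: 26.2
```

drive_tool(
  plan=[
    [0,0,0,8],
    [0,0,0,17],
    [0,0,0,26],
    [0,0,0,35],
    [0,0,0,44],
    [0,0,0,53],
    [0,0,0,61],
    [0,0,0,61],
  ],
)

```text
time_s: 5.62
position: [0.5916, -0.2001, 0.0698]
eef_rot: [0.435, 0.9, -0.0, -0.001]
force: [-8.7, 4.1, 8.5]
gripper_width: 0.0595
grasp_force: 26.5
```

```bash
python3 - <<'E'
from h import *
a=bot.capture("side");b=bot.capture("top")
save(a,"d.png",[245,205,325,265],6)
o=bot.observe();print(o["position"],o["eef_rot"],o["force"],o["wrist_torque"])
r=o["eef_rot"];print(2*np.degrees(np.arctan2(r[1],r[0])))
E
```

```text
[ 0.5916193  -0.20003152  0.06974799] [ 4.36211209e-01  8.99843884e-01 -3.03785896e-04 -8.20553124e-04] [-8.88451799  4.10204683  8.66723654] [0.64777177 1.92587535 0.05230498]
128.27519862063244
```

View pics/d.png

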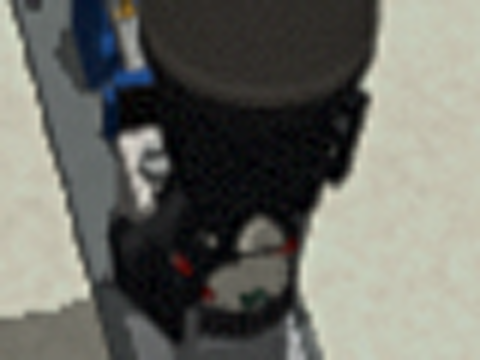

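The crop shows the green band has come round to the front, and the zero mark at about (290,243) sits near the needle. Next I'll release, lift clear and check.

drive_tool(
  plan=[
    [0,0,0,0],
    [0,0,0,0],
    [0,0,0,0],
    [0,0,0.04,0],
    [0,0,0.09,0],
    [0,0.05,0.13,0],
    [0,0.11,0.15,0],
    [0,0.17,0.15,0],
  ],
  gripper=0,
)

```text
time_s: 6.72
position: [0.5933, -0.029, 0.2214]
eef_rot: [0.437, 0.9, 0.0, 0.002]
force: [1.0, 0.7, -0.1]
gripper_width: 0.0852
grasp_force: 0.0
```

drive_tool(
  plan=[
    [-0.015,0.06,0,0],
    [-0.03,0.12,0,0],
    [-0.03,0.12,0,0],
  ],
  gripper=1,
)

```text
time_s: 7.1
position: [0.5613, 0.095, 0.22]
eef_rot: [0.433, 0.901, 0.001, 0.0]
force: [0.2, -0.5, -0.3]
gripper_width: 0.032
grasp_force: 0.0
```

```bash
python3 - <<'E'
from h import *
a=bot.capture("side");b=bot.capture("top")
B=[(a,[260,225,310,275]),(b,[290,145,340,195])]
im=np.hstack([cv2.resize(p["img"][x[1]:x[3],x[0]:x[2],::-1],(400,400),interpolation=cv2.INTER_CUBIC) for p,x in B])
cv2.imwrite("pics/e.png",im)
for p,x in B:
    for k in("red","green"):
        for n,c in cents(p,k,x): 
            if n>2: print(k,n,c,ang(p,(283.9,247.75) if p is a else (316.3,168.5),c))
    for t in("zero_mark","needle_tip"):
        for r in bot.spot_point(t,p)[:1]: print(t,r,ang(p,(283.9,247.75) if p is a else (316.3,168.5),r["centre"]))
o=bot.observe();print(o["position"],o["eef_rot"],o["force"],o["joints"],o["time_s"])
E
```

```text
red 32 [276.4, 247.8] (np.float64(177.2783688544872), np.float64(0.020372974955186286))
red 3 [292.7, 245.7] (np.float64(12.221317772899672), np.float64(0.02529883753601239))
green 6 [286.7, 254.0] (np.float64(-75.55623340858887), np.float64(0.021080886346295877))
zero_mark {'centre': [295.2, 249.3], 'score': 0.84} (np.float64(-12.618301871681918), np.float64(0.030721945744074143))
red 27 [314.9, 173.7] (np.float64(165.31544795699347), np.float64(0.01836661867093293))
green 4 [322.2, 166.2] (np.float64(-67.1647340728532), np.float64(0.02131072366927481))
zero_mark {'centre': [314.7, 159.9], 'score': 0.83} (np.float64(10.311181688004762), np.float64(0.02974585228877091))
[0.56289589 0.08824078 0.21914253] [ 4.37194667e-01  8.99366883e-01 -1.69978593e-04 -6.13308331e-05] [-0.57478628 -0.29749673  0.56655227] [ 0.29352946  0.34105125 -0.68835925  1.82471216  0.24582711  1.06276702
  0.1784101 ] 7.4
```

View pics/e.png

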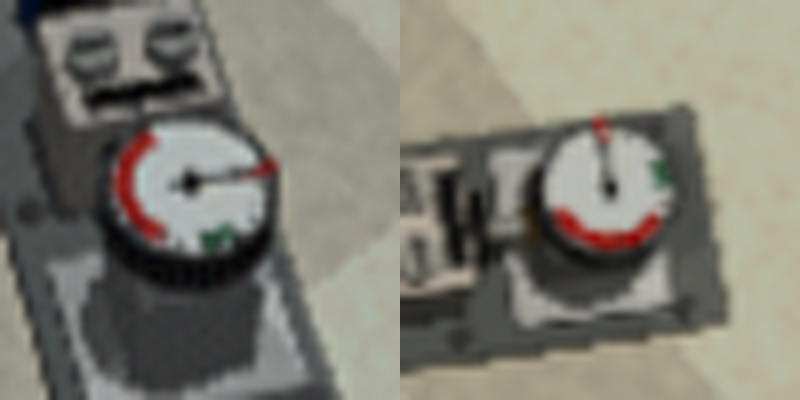

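The zero mark at (268,168) in the side view and (600,128) in the top view now lies in line with the needle. Next is the paddle.

drive_tool(
  plan=[
    [-0.022,0.021,0,0],
    [-0.022,0.021,-0.04,0],
    [-0.022,0.021,-0.068,0],
    [-0.022,0.021,-0.068,0],
  ],
)

```text
time_s: 7.9
position: [0.5397, 0.1095, 0.1498]
eef_rot: [0.437, 0.9, -0.001, -0.001]
force: [0.9, 0.2, -0.3]
gripper_width: 0.0002
grasp_force: 0.0
```

```bash
python3 - <<'E'
from h import *
np.set_printoptions(precision=4,suppress=True)
a=bot.capture("side")
save(a,"f.png",[230,135,320,265],4)
o=bot.observe();print(o["position"],o["force"])
for t,z in (("jaw_face",.044),("module",.012)):
    for r in bot.spot_point(t,a)[:1]: print(t,r,at(a,r["centre"],z))
E
```

```text
[0.5405 0.11   0.1512] [ 0.0287 -0.1187 -0.048 ]
jaw_face {'centre': [272.1, 223.9], 'score': 0.64} [ 0.575 -0.07   0.044]
module {'centre': [271.4, 243.2], 'score': 0.8} [ 0.5697 -0.1192  0.012 ]
```

View pics/f.png

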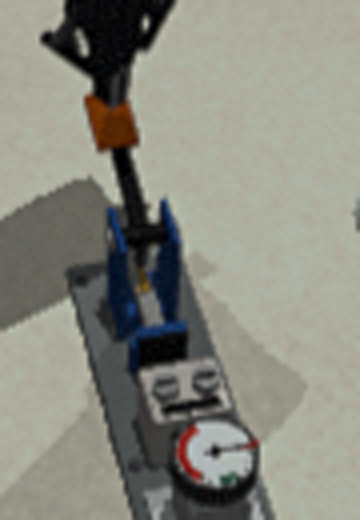

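drive_tool(
  plan=[
    [0,0,-0.015,0],
    [0,0,-0.03,0],
    [0,0,-0.045,0],
    [0,0,-0.056,0],
    [0,0,-0.061,0],
    [0,0,-0.061,0],
  ],
)

```text
time_s: 8.8
position: [0.5406, 0.1104, 0.0903]
eef_rot: [0.436, 0.9, -0.0, -0.0]
force: [-2.3, -2.1, 6.7]
gripper_width: 0.0
grasp_force: 3.5
```

drive_tool(
  plan=[
    [0,0,0.025,0],
    [0,0,0.052,0],
    [0,0,0.052,0],
    [0,0,0.03,0],
    [0,0,0.015,0],
    [0,0,0.004,0],
    [0,0,0,0],
    [0,0,0,0],
  ],
)

```text
time_s: 9.8
position: [0.5404, 0.1103, 0.0904]
eef_rot: [0.436, 0.9, -0.001, -0.0]
force: [-1.9, -2.7, 7.1]
gripper_width: 0.0004
grasp_force: 3.4
```

```bash
cat > n.py <<'E'
from h import *
np.set_printoptions(precision=3,suppress=True)
a=bot.capture("side");b=bot.capture("top")
o=bot.observe();print(o["position"],o["force"],o["time_s"])
for p,h in ((a,(283.9,247.75)),(b,(316.3,168.5))):
    # needle: darkest direction at radii 8-19 mm on the dial
    f=384/2/np.tan(np.radians(p["fovy"])/2);T=np.array(p["pose"]);c=at(p,h,.102)
    g=cv2.GaussianBlur(cv2.cvtColor(p["img"],cv2.COLOR_RGB2GRAY),(0,0),.6).astype(np.float32)
    th=np.arange(-0.6,2.8,.05);s=[]
    for t in th:
        w=np.radians(9.45)-t;r=np.arange(.008,.0165,.001)
        P=np.c_[c[0]+r*np.cos(w),c[1]+r*np.sin(w),np.full(len(r),.102)]
        q=(P-T[:3,3])@T[:3,:3];u=p["cx"]+f*q[:,0]/-q[:,2];v=p["cy"]-f*q[:,1]/-q[:,2]
        s.append(cv2.remap(g,u.astype(np.float32)[:,None],v.astype(np.float32)[:,None],1).mean())
    s=np.array(s);i=np.argmin(s);m=np.maximum(np.median(s)-s-10,0)*(abs(th-th[i])<.4)
    print("needle",th[i],(th*m).sum()/m.sum(),s[i],np.median(s))
for t,z in (("jaw_face",.044),("module",.012)):
    for r in bot.spot_point(t,a)[:1]: print(t,r["score"],at(a,r["centre"],z))
save(a,"last.png",[230,175,320,265],5)
E
python3 n.py
```

```text
[0.54 0.11 0.09] [-2.214 -2.895  6.257] 9.9
needle -0.09999999999999953 -0.11124067148318222 127.25868 178.4535
needle -0.14999999999999958 -0.14025371342985946 140.62381 178.58322
jaw_face 0.4 [ 0.573 -0.087  0.044]
module 0.96 [ 0.583 -0.105  0.012]
```

View pics/last.png

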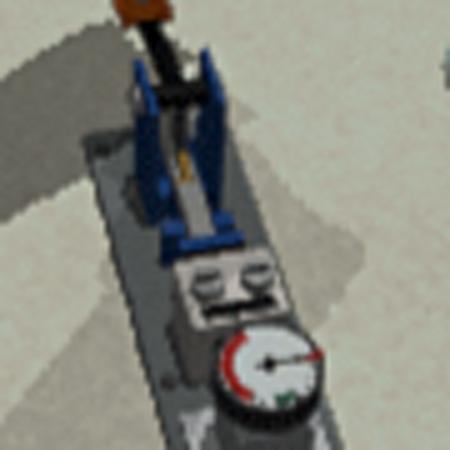

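The needle is still at the mark and the jaw is close to the module. I'll take the third stroke cautiously.

drive_tool(
  plan=[
    [0,0,0.025,0],
    [0,0,0.052,0],
    [0,0,0.052,0],
    [0,0,0.035,0],
    [0,0,0.02,0],
    [0,0,0.012,0],
    [0,0,0.012,0],
  ],
)

```text
time_s: 10.88
position: [0.5399, 0.1106, 0.1012]
eef_rot: [0.436, 0.9, -0.001, -0.001]
force: [-0.9, -0.1, 0.6]
gripper_width: 0.0001
grasp_force: 0.7
```

```bash
python3 n.py
```

```text
[0.54  0.111 0.102] [-0.284  0.086  1.581] 10.975
needle -0.09999999999999953 -0.11241641959780374 127.52778 178.46127
needle -0.14999999999999958 -0.13966786677990548 140.29742 177.95096
jaw_face 0.52 [ 0.582 -0.097  0.044]
module 0.71 [ 0.572 -0.125  0.012]
```

Still free. Finishing the stroke.

drive_tool(
  plan=[
    [0,0,-0.006,0],
    [0,0,-0.012,0],
    [0,0,-0.012,0],
  ],
)

```text
time_s: 11.45
position: [0.5409, 0.1102, 0.0903]
eef_rot: [0.436, 0.9, -0.0, 0.0]
force: [-1.4, -2.8, 9.8]
gripper_width: -0.0
grasp_force: 4.4
```

```bash
python3 n.py
```

```text
[0.541 0.11  0.09 ] [-0.936 -2.965  9.782] 11.55
needle 0.3000000000000008 0.3242830864068713 126.957466 178.3456
needle 0.3000000000000008 0.23091899129588805 147.12164 175.57156
jaw_face 0.45 [ 0.584 -0.104  0.044]
module 0.94 [ 0.579 -0.118  0.012]
```

drive_tool(
  plan=[
    [0,0,0.02,0],
    [0,0,0.052,0],
    [0,0,0.052,0],
    [0,0,0.052,0],
    [0,0,0.035,0],
    [0,0,0.025,0],
    [0,0,0.02,0],
    [0,0,0.02,0],
  ],
)

```text
time_s: 12.65
position: [0.5401, 0.1111, 0.1094]
eef_rot: [0.436, 0.9, -0.0, -0.001]
force: [-2.0, 2.3, 5.1]
gripper_width: 0.0001
grasp_force: 2.3
```

```bash
python3 n.py
```

```text
[0.54  0.111 0.11 ] [-1.181  3.596  4.066] 12.75
needle 1.1500000000000017 1.1585909528478593 117.55002 175.42688
needle 0.9000000000000014 0.9041524908594751 141.31543 174.91943
jaw_face 0.47 [ 0.577 -0.103  0.044]
module 0.82 [ 0.58  -0.122  0.012]
```

drive_tool(
  plan=[
    [0,0,-0.002,0],
    [0,0,-0.004,0],
    [0,0,-0.004,0],
    [0,0,-0.004,0],
  ],
)

```text
time_s: 13.35
position: [0.5403, 0.1109, 0.1063]
eef_rot: [0.436, 0.9, -0.0, -0.0]
force: [-2.7, 3.4, 6.6]
gripper_width: 0.0003
grasp_force: 3.4
```

```bash
python3 n.py;python3 -c "
import cv2;i=cv2.imread('pics/last.png');cv2.imwrite('pics/z.png',cv2.resize(i[250:430,180:360],(540,540),interpolation=2))"
```

```text
[0.54  0.111 0.106] [-3.902  3.127  5.823] 13.45
needle 1.4000000000000017 1.3958929693118012 115.98589 175.83307
needle 1.1000000000000014 1.0836348600452275 129.36383 174.67188
jaw_face 0.45 [ 0.577 -0.103  0.044]
module 0.87 [ 0.568 -0.114  0.012]
```

View pics/z.png

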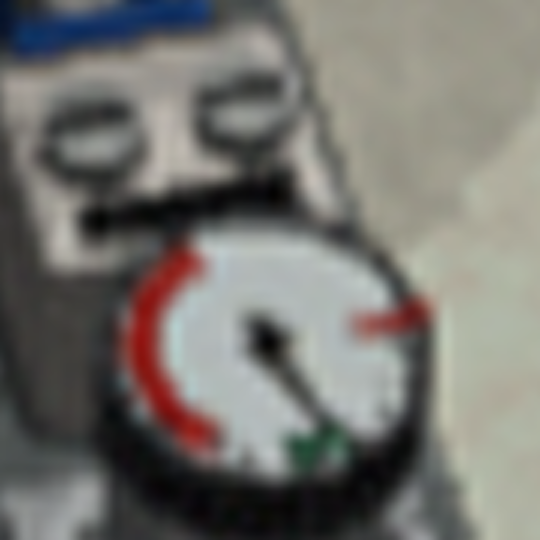

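The needle from the hub at (265,342) points to about (340,440), the near edge of the green at (290–350,450). A little more is needed.

drive_tool(
  plan=[
    [0,0,-0.002,0],
    [0,0,-0.003,0],
    [0,0,-0.003,0],
    [0,0,-0.003,0],
  ],
)

```text
time_s: 14.05
position: [0.5404, 0.1109, 0.1034]
eef_rot: [0.436, 0.9, 0.0, -0.0]
force: [-2.7, 3.7, 7.5]
gripper_width: -0.0002
grasp_force: 4.0
```

```bash
python3 n.py;python3 -c "
import cv2;i=cv2.imread('pics/last.png');cv2.imwrite('pics/z2.png',cv2.resize(i[250:430,180:360],(540,540),interpolation=2))"
```

```text
[0.54  0.111 0.103] [-2.878  3.398  7.673] 14.15
needle 1.550000000000002 1.5474801633695823 122.6556 177.37027
needle 1.3500000000000019 1.3160682540813156 129.90192 175.887
jaw_face 0.53 [ 0.58  -0.114  0.044]
module 0.79 [ 0.581 -0.12   0.012]
```

View pics/z2.png

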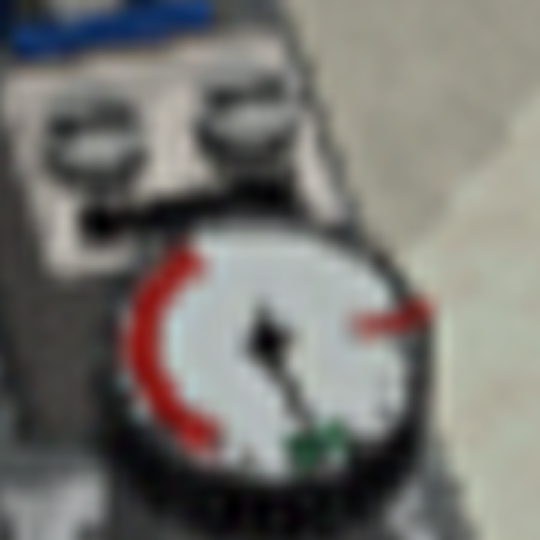

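The needle now points at (313,440), the middle of the green, with an average reading of about 1.43 rad. The paddle is held down and steady.

```bash
python3 -c "
from plant import bot
print(bot.close_job())"
```

```text
the job is handed in; nothing more can be done
None
```

The job is handed in: the bezel's zero mark was lined up with the needle, and the arm is holding the paddle with the jaw closed on the module and the needle mid-green (about 1.43 rad by camera; no reading came near the red), though no verdict came back.

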